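Stock the kit scale and zero its dial

TASK

Put the robot kit's motors away on the bench scale: stand every gear motor upright in the divided tray, one to a cell, and stand the brass check weight that was left on the desk back upright in the middle of its round cork rest. Then, with all the motors in the tray and nothing leaning on it, turn the dial's bezel until the needle points at the zero mark, within half a division, so that a missing motor will show at once; leave the power brick and the USB hub where they are.

Things in the scene. Friction and masses are not known exactly. Their poses are not given: they have to be found in the camera images.
- motor0: A cylindrical metal gear motor, 37 mm diameter, dark can below and bright gearbox above, body 66 mm tall, with a thin 6 mm shaft standing 14 mm out of the top (80 mm overall), about 0.2 kg. Origin at the centre of its underside, z up along the shaft. If present it starts already in a tray cell, upright.
- motor1: A cylindrical metal gear motor, 37 mm diameter, dark can below and bright gearbox above, body 66 mm tall, with a thin 6 mm shaft standing 14 mm out of the top (80 mm overall), about 0.2 kg. Origin at the centre of its underside, z up along the shaft. Starts standing on the desk; may be absent.
- motor2: A cylindrical metal gear motor, 37 mm diameter, dark can below and bright gearbox above, body 66 mm tall, with a thin 6 mm shaft standing 14 mm out of the top (80 mm overall), about 0.2 kg. Origin at the centre of its underside, z up along the shaft. Starts standing on the desk; may be absent.
- motor3: A cylindrical metal gear motor, 37 mm diameter, dark can below and bright gearbox above, body 66 mm tall, with a thin 6 mm shaft standing 14 mm out of the top (80 mm overall), about 0.2 kg. Origin at the centre of its underside, z up along the shaft. Starts standing on the desk; may be absent.
- motor4: A cylindrical metal gear motor, 37 mm diameter, dark can below and bright gearbox above, body 66 mm tall, with a thin 6 mm shaft standing 14 mm out of the top (80 mm overall), about 0.2 kg. Origin at the centre of its underside, z up along the shaft. Starts standing on the desk; may be absent.
- motor5: A cylindrical metal gear motor, 37 mm diameter, dark can below and bright gearbox above, body 66 mm tall, with a thin 6 mm shaft standing 14 mm out of the top (80 mm overall), about 0.2 kg. Origin at the centre of its underside, z up along the shaft. Starts standing on the desk; may be absent.
- weight: A squat brass check weight: a disc of 60 mm diameter and 24 mm thick with a plain round grip knob of 24 mm diameter standing 28 mm higher in its middle (52 mm overall), 0.55 kg. Origin at the centre of its underside, z up. Starts standing on the desk.
- rest_top (a point): Centre of the top face of the flat round cork rest (90 mm diameter, 3 mm thick, fixed to the desk), where the check weight belongs.
- tray: The scale's grey divided tray, 129 x 191 x 35 mm, open on top, 5 mm walls and floor, 2 cells along its x by 3 along its y, each 57 mm square inside. Origin at the centre of its underside, z up. It rides on a spring: it sinks 6.3 mm for each kg laid in it (about 16 mm at most) and is otherwise fixed to the scale. It cannot tilt.
- cell0 (a point): Centre of the inner floor of a tray cell (near row, tray x -31 mm, y +62 mm), 30 mm below the tops of the walls. Moves with the tray; axes as the tray's.
- cell1 (a point): Centre of the inner floor of a tray cell (near row, tray x -31 mm, y +0 mm), 30 mm below the tops of the walls. Moves with the tray; axes as the tray's.
- cell2 (a point): Centre of the inner floor of a tray cell (near row, tray x -31 mm, y -62 mm), 30 mm below the tops of the walls. Moves with the tray; axes as the tray's.
- cell3 (a point): Centre of the inner floor of a tray cell (far row, tray x +31 mm, y +62 mm), 30 mm below the tops of the walls. Moves with the tray; axes as the tray's.
- cell4 (a point): Centre of the inner floor of a tray cell (far row, tray x +31 mm, y +0 mm), 30 mm below the tops of the walls. Moves with the tray; axes as the tray's.
- cell5 (a point): Centre of the inner floor of a tray cell (far row, tray x +31 mm, y -62 mm), 30 mm below the tops of the walls. Moves with the tray; axes as the tray's.
- dial (a point): Centre of the dial head, on the vertical turning axis of bezel and needle, half way up the bezel's grip band. Fixed to the scale, 170 mm from the tray's centre towards the tray's -y. The bezel is a black knurled drum of 58 mm diameter, from 11 mm below to 11 mm above this point, standing on a 44 mm wide post that continues 25 mm further down; free space all round it. Axes as the tray's.
- bezel (a joint): Turn of the bezel and the dial face in it, rad, growing clockwise seen from above; at 0 its zero mark points to the tray's -x. It turns freely either way with light friction (0.04 N m), stays where it is left, and has stops only at -3 and 6.
- needle (a joint): Turn of the needle, rad, growing clockwise seen from above with the load in the tray: 0 with the tray empty (pointing to the tray's -x), 1.6 rad for each kg. The bezel does not move it.
- zero_mark (a point): The zero mark: a bold wide black mark on the white dial face with a white notch beside it on the bezel's rim. The point lies 22 mm from the axis and turns with the bezel. The face has 24 divisions of 15 degrees.
- needle_tip (a point): The reading end of the dark needle, 22 mm from the axis (the short end is its tail), 2 mm over the face and at the height of the zero_mark point: the dial reads zero when the two points coincide.
- adapter: Bystander: black power brick, 50 x 110 x 32 mm, loose on the desk. Origin under its centre.
- hub: Bystander: flat aluminium USB hub, 30 x 100 x 13 mm, loose on the desk. Origin under its centre.
There are look-alikes about, which are no part of the job. What is shaped like the motor1 but blue is not meant. Several things look just like the weight: the one meant starts farthest from the robot's base.

How it is judged:
At the end, for the whole second after the job is handed in: Every motor present stands upright (within 7 degrees) on the floor of a tray cell, one to a cell; the check weight stands upright on the cork rest within 20 mm of its centre; the needle tip is within 2.8 mm (half a division, about 7 degrees) of the zero mark under that load; all at rest (x of motor0 in the frame of tray between -0.058 and 0.058 m and y of motor0 in the frame of tray between -0.088 and 0.088 m and z of motor0 in the frame of tray between 0 and 0.012 m and angle between each of motor0, motor1, motor2, motor3, motor4, motor5, weight's own z axis and vertical below 0.12 rad and linear speed of each of motor0, motor1, motor2, motor3, motor4, motor5, weight below 0.02 m/s and x of motor1 in the frame of tray between -0.058 and 0.058 m and y of motor1 in the frame of tray between -0.088 and 0.088 m and z of motor1 in the frame of tray between 0 and 0.012 m and x of motor2 in the frame of tray between -0.058 and 0.058 m and y of motor2 in the frame of tray between -0.088 and 0.088 m and z of motor2 in the frame of tray between 0 and 0.012 m and x of motor3 in the frame of tray between -0.058 and 0.058 m and y of motor3 in the frame of tray between -0.088 and 0.088 m and z of motor3 in the frame of tray between 0 and 0.012 m and x of motor4 in the frame of tray between -0.058 and 0.058 m and y of motor4 in the frame of tray between -0.088 and 0.088 m and z of motor4 in the frame of tray between 0 and 0.012 m and x of motor5 in the frame of tray between -0.058 and 0.058 m and y of motor5 in the frame of tray between -0.088 and 0.088 m and z of motor5 in the frame of tray between 0 and 0.012 m and horizontal distance between weight and rest_top below 0.02 m and height (world z) of weight between 0.001 and 0.008 m and distance between needle_tip and zero_mark below 0.0028 m and velocity of joint needle between -0.05 and 0.05 rad/s); the robot touches nothing.
It fails at once if a bystander (power brick, USB hub) is moved by more than 40 mm (distance of any of adapter, hub from where it was at the start of the episode above 0.04 m).
Of motor0, motor1, motor2, motor3, motor4, motor5 only 4 to 6 are there at a start; the rules pass over those that are not, and their reading is None.
At some moment in a run one of weight may be knocked a few centimetres aside while the robot is not near it.
It also fails if it takes over 210 s, if anything falls off the work surface, if the arm or the gripper's body presses on something with over 40 N, if the wrist force passes 120 N, or if a joint passes its speed limit or range.

ROBOT

A 6-joint arm with a two-finger parallel gripper is mounted at the origin on the work surface. World frame = base frame: x ahead of the robot, y to its left, z up, the work surface at z = 0. Lengths are in m, angles in rad, forces in N, time in s.
With the tool pointing down it reaches from about 0.375 to 0.975 m from the base axis. Payload 3.8 kg.
Tool frame: the origin (TCP) lies midway between the tips of the shut fingers; the grasp point (between the pads) lies 19 mm behind it; z points along the fingers, y is the direction in which the jaws open and shut (so a half turn about z gives the same grasp; the last joint's range is limited). The gripper opens to 85 mm and grips with 20 to 120 N. Pads are 22 mm wide; open, the fingers measure 114 mm over their backs; the gripper's body (76 mm by 85 mm) begins 54 mm behind the grasp point. The pads swing forward as they close: fully open they stand 13 mm farther back than shut.
Start: joints at [1.242, 0.264, 1.604, -0, 1.274, -0.037], TCP at [0.194, 0.646, 0.231] pointing down, gripper open.
Joint ranges: [-2.63, 2.63], [-0.94, 2.18], [0.31, 2.57], [-1.31, 4.45], [0, 2.66], [-2.55, 2.55]. Speed limits (rad/s): [2.57, 2.57, 3.14, 3.14, 3.14, 3.14].

INTERFACE

Orientations are given as a rotation vector (axis times angle).
In Python, from workcell import bot gives the robot as it stands.
- The arm moves only by the tool drive_tool, never from a script. Its argument "deltas" is a list of rows, each an object with "hand": the opening, from 0 (shut) to 1 (fully open); "offset": the shift along the world's x, y, z in cm, a list of three; "angular": the turn, a rotation vector about the world's x, y, z in degrees, a list of three. A call has 1 to 8 rows; each row is the pose to reach, as a shift and turn from the pose commanded when the call began; what a row does not reach only later rows make up. A row lasts 1/8 s, in which the tool goes at most 62.5 mm and 10.7 degrees, less where a joint would pass 70% of its speed; a pose out of reach is approached as far as the arm can. A call with a gripper value outside its range is refused whole. The fingers move at their own pace and stop on an object; "force" is the grip in N (left out, the last holds). Time passes only in rows, so rows that repeat a pose let the fingers close. It gives the time, the measured TCP pose, the force and the opening at its end, in the units of the state.
- bot.read_state(): the state, without advancing time (a new reading comes with each control period).
- bot.read_camera(name): name is "side" or "top" or "wrist"; returns a dict with "frame" (400x640x3 uint8, blue, green, red), "mtx" (3x3 intrinsics, pixels), "R" (3x3) and "t" (3): a world point X has camera coordinates R X + t. Camera axes: x right, y down, z forward; pixel columns grow to the right and rows downward; lengths in m; the calibration is good to about 2 mm. The wrist camera is an equidistant fisheye: a pixel r from the principal point sees the ray r / f radians off the axis. A picture is of the moment at which its call begins. There is no depth.
- bot.finish_job(): hands the job in, once; it reports no verdict.
The state is a dict: "time": time; "q": joint angles; "joint_vel": joint speeds; "joint_torque": joint torques, N m; "tool_pos": TCP position; "tcp_rot": TCP orientation; "wrist_force": force on the tool from outside, world axes, zero at the start; "torque": the same for the moment, N m; "width": opening from 0.0 (shut) to 1.0 (fully open).
Only numpy, scipy, OpenCV 4.12 (cv2) and the standard library are available. Lean on these libraries where they do the work, as an engineer would, in place of code of your own. Each camera call takes 0.05 s, during which the arm holds its last target. There are 200 camera calls.

## Working session

There is one attempt and no reset: what is moved stays moved. The work goes in short steps, Python scripts to look and compute and a tool call to move; the robot and the scene stay as the last step left them, time stands still between calls to the robot, and variables do not carry over. Pictures are saved under pics/ and viewed, about 12 in all and at most 16, crops included, and the job is handed in when it is done.

Besides the shell and the picture viewer there is one more tool, called after "Request:" by a JSON object that holds its "name" and its "arguments". drive_tool: Moves the arm, as the interface text tells. Its arguments: {"type":"object","properties":{"deltas":{"type":"array"},"force":{"type":"number"}},"required":["deltas"]}

```bash
mkdir -p pics; ls
cat > h.py <<'E'
import numpy as np, cv2
from workcell import bot
def cam(n,save=None):
    c=bot.read_camera(n); c={k:np.array(v) for k,v in c.items()}
    if save: cv2.imwrite('pics/'+save,c['frame'])
    return c
def ray(c,u,v,fish=False):
    K=c['mtx']; x=(u-K[0,2])/K[0,0]; y=(v-K[1,2])/K[1,1]
    if fish:
        r=np.hypot(x,y); d=np.array([x/r*np.sin(r),y/r*np.sin(r),np.cos(r)]) if r>0 else np.array([0,0,1.])
    else: d=np.array([x,y,1.])
    return -c['R'].T@c['t'], c['R'].T@d
def at(c,u,v,z,fish=False):
    o,d=ray(c,u,v,fish); return o+d*(z-o[2])/d[2]
def proj(c,X):
    p=c['R']@np.array(X)+c['t']; p=c['mtx']@p; return p[:2]/p[2]
E
python3 - <<'E'
from h import *
for n in ['top','side']:
    c=cam(n,n+'0.png'); np.savez(n+'0.npz',**c); print(n,c['mtx'].tolist(),(-c['R'].T@c['t']).round(3),c['R'].round(2).tolist())
s=bot.read_state(); print(s)
E
```

```text
pics
top [[427.0518517782373, 0.0, 319.7636272450418], [0.0, 427.0518517782373, 197.77850186592676], [0.0, 0.0, 1.0]] [ 0.41  -0.024  1.375] [[-0.0, -1.0, -0.01], [-1.0, 0.01, -0.07], [0.07, 0.01, -1.0]]
side [[509.669681969642, 0.0, 323.4284669675239], [0.0, 509.669681969642, 205.47337877005714], [0.0, 0.0, 1.0]] [ 0.276 -0.97   0.925] [[0.98, -0.22, 0.01], [-0.13, -0.62, -0.77], [0.17, 0.75, -0.64]]
{'time': 0.1, 'q': array([ 1.24211759e+00,  2.64671526e-01,  1.60526769e+00, -7.09463655e-06,
        1.27371507e+00, -3.69089242e-02]), 'joint_vel': array([ 2.31646493e-04,  6.56084052e-05, -5.03180018e-03,  3.04712482e-04,
       -7.26651595e-04, -6.60061246e-04]), 'joint_torque': array([-2.61061189e-05, -5.16709614e+01, -3.68591952e+01, -9.78167009e-05,
        6.17957034e-03,  9.69413179e-06]), 'tool_pos': array([0.19395246, 0.64582535, 0.23007444]), 'tcp_rot': array([-0.45663004, -3.10785627,  0.00318601]), 'wrist_force': array([ 0.66197571,  0.52519551, -0.77076626]), 'torque': array([-0.02591649,  0.0209619 ,  0.00050833]), 'width': 1.0028523794726596}
```

View pics/top0.png

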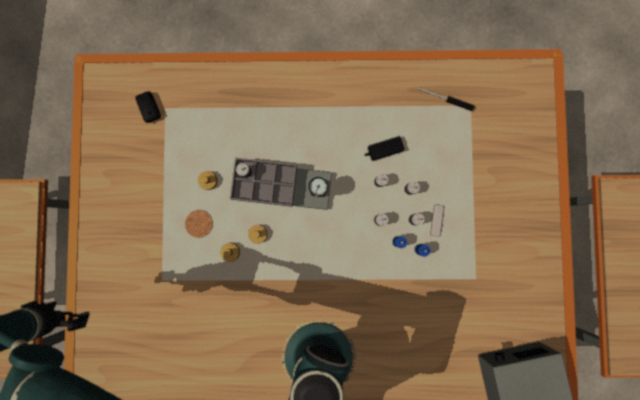

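View pics/side0.png

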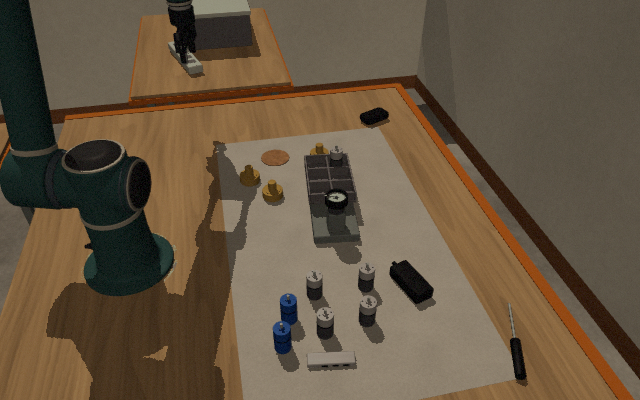

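Top picture: four upright white/dark motors at (382,180), (414,187), (382,218), (418,218). The blue look-alikes are at (400,241) and (423,250). motor0 is in a cell at (243,169), and the dial is at (318,187). Brass weights are at (208,180), (260,233) and (230,252), and the cork is at (199,223). The farthest weight from the base is (208,180). Next, a close crop to check the choice.

Run:
```python
from h import *
c=dict(np.load('top0.npz')); f=c['frame']
a=cv2.resize(f[145:275,180:345],None,fx=4.4,fy=4.4,interpolation=cv2.INTER_CUBIC)
cv2.imwrite('pics/crop1.png',a[:590])
a=cv2.resize(f[130:262,355:455],None,fx=4.4,fy=4.4,interpolation=cv2.INTER_CUBIC)
cv2.imwrite('pics/crop2.png',a)
for n,u,v,z in [('w1',208,180,.05),('w2',260,233,.05),('w3',230,252,.05),('rest',199,223,.003),('m',382,180,.066),('m',414,187,.066),('m',382,218,.066),('m',418,218,.066),('dial',318,187,.09)]:
    p=at(c,u,v,z);print(n,p.round(3),np.hypot(*p[:2]).round(3))
```

```text
w1 [0.555 0.34  0.05 ] 0.651
w2 [0.389 0.176 0.05 ] 0.427
w3 [0.331 0.269 0.05 ] 0.427
rest [0.422 0.38  0.003] 0.568
m [ 0.551 -0.202  0.066] 0.586
m [ 0.528 -0.299  0.066] 0.607
m [ 0.434 -0.2    0.066] 0.478
m [ 0.433 -0.31   0.066] 0.533
dial [ 0.528 -0.005  0.09 ] 0.528
```

View pics/crop1.png

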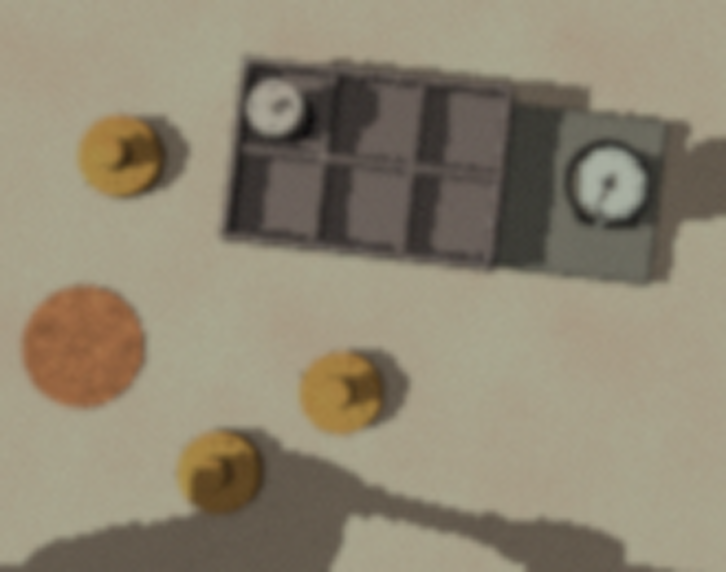

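View pics/crop2.png

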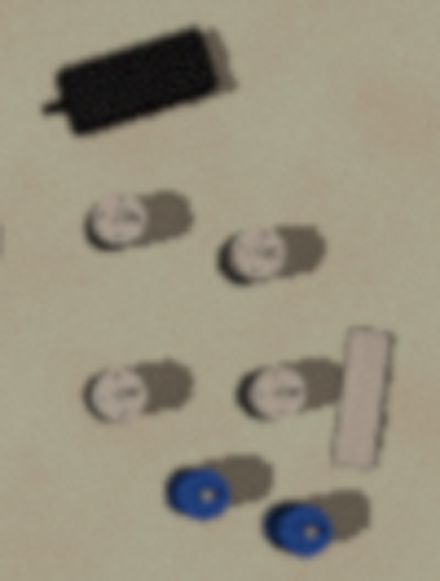

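Five motors are present: one in the far +y cell (cell3) and four on the desk. The weight choice, crop1 (121,156), is clearly the farthest, a brass disc with a knob. Now a side crop, to triangulate the tray and dial heights.

Run:
```python
from h import *
c=dict(np.load('side0.npz')); f=c['frame']
a=cv2.resize(f[130:250,235:375],None,fx=5,fy=5,interpolation=cv2.INTER_CUBIC)
cv2.imwrite('pics/crop3.png',a)
```

```text
(no output)
```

View pics/crop3.png

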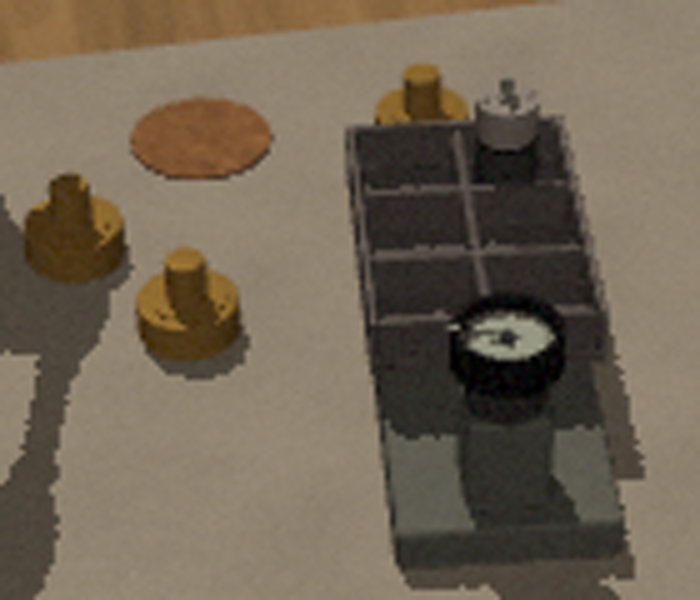

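Run:
```python
from h import *
from scipy.optimize import least_squares
T=dict(np.load('top0.npz'));S=dict(np.load('side0.npz'))
ut=lambda x,y:((x+.5)/4.4-.5+180,(y+.5)/4.4-.5+145)
um=lambda x,y:((x+.5)/4.4-.5+355,(y+.5)/4.4-.5+130)
us=lambda x,y:((x+.5)/5-.5+235,(y+.5)/5-.5+130)
X,Y=.0645,.0955
obs=[(T,ut(245,58),X,Y),(T,ut(512,82),X,-Y),(T,ut(492,268),-X,-Y),(T,ut(223,238),-X,Y),
(S,us(348,127),-X,Y),(S,us(562,117),X,Y),(S,us(372,322),-X,-Y),(S,us(602,308),X,-Y),(T,ut(609,184),0,-.17),(S,us(508,338),0,-.17)]
def res(p):
    x,y,z,a,zd=p;o=[]
    for c,uv,px,py in obs:
        q=[x+np.cos(a)*px-np.sin(a)*py,y+np.sin(a)*px+np.cos(a)*py,zd if py==-.17 else z]
        o+=list(proj(c,q)-uv)
    return o
r=least_squares(res,[.55,.15,.06,0,.1]);print(r.x.round(4),np.round(r.fun,1))
x,y,z,a,zd=r.x
R=lambda px,py:(round(x+np.cos(a)*px-np.sin(a)*py,4),round(y+np.sin(a)*px+np.cos(a)*py,4))
print('dial',R(0,-.17))
for i,(px,py) in enumerate([(-.031,.062),(-.031,0),(-.031,-.062),(.031,.062),(.031,0),(.031,-.062)]):print('cell',i,R(px,py))
for n,p in [('A',(119,219)),('B',(258,252)),('C',(119,393)),('D',(277,391)),('blue1',(200,492)),('blue2',(300,528))]:print(n,at(T,*um(*p),.066).round(4))
print('rest',at(T,*ut(84,346),.003).round(4),at(S,*us(201,138),.003).round(4))
print('w disc',at(T,*ut(121,156),.024).round(4)); print('m0',at(T,*ut(275,108),.066+.015).round(4))
print('w knob side',at(S,*us(421,72),.052).round(4),'top',at(T,*ut(112,152),.052).round(4))
```

```text
[ 0.5467  0.1629  0.0799 -0.1188  0.1259] [-0.6 -0.6  0.6  0.9  0.1  0.5 -0.9  0.2 -0.5 -0.4  0.  -0.6 -0.4  0.7
  1.5  0.7  0.1 -0.1  0.1  0. ]
dial (np.float64(0.5265), np.float64(-0.0059))
cell 0 (np.float64(0.5233), np.float64(0.2281))
cell 1 (np.float64(0.5159), np.float64(0.1666))
cell 2 (np.float64(0.5086), np.float64(0.105))
cell 3 (np.float64(0.5848), np.float64(0.2208))
cell 4 (np.float64(0.5775), np.float64(0.1592))
cell 5 (np.float64(0.5701), np.float64(0.0977))
A [ 0.5524 -0.2006  0.066 ]
B [ 0.5287 -0.2971  0.066 ]
C [ 0.4309 -0.1988  0.066 ]
D [ 0.4318 -0.3084  0.066 ]
blue1 [ 0.3622 -0.2538  0.066 ]
blue2 [ 0.3371 -0.3223  0.066 ]
rest [0.4209 0.3808 0.003 ] [0.4208 0.3824 0.003 ]
w disc [0.5581 0.3496 0.024 ]
m0 [0.5847 0.2269 0.081 ]
w knob side [0.5586 0.3544 0.052 ] top [0.5579 0.3483 0.052 ]
```

Request:
{"name": "drive_tool", "arguments": {"deltas": [{"hand": 1, "offset": [4.5, -3.7, 0], "angular": [0, 0, 0]}, {"hand": 1, "offset": [9, -7.4, 0], "angular": [0, 0, 0]}, {"hand": 1, "offset": [13.5, -11.1, 0], "angular": [0, 0, 0]}, {"hand": 1, "offset": [18, -14.8, 0], "angular": [0, 0, 0]}, {"hand": 1, "offset": [22.5, -18.5, 0], "angular": [0, 0, 0]}, {"hand": 1, "offset": [27, -22.2, -2], "angular": [0, 0, 0]}, {"hand": 1, "offset": [31.5, -25.9, -4], "angular": [0, 0, 0]}, {"hand": 1, "offset": [36.4, -29.6, -6], "angular": [0, 0, 0]}]}}

```text
time: 1.1
tool_pos: [0.5575, 0.3501, 0.1709]
tcp_rot: [-0.457, -3.108, 0.0]
wrist_force: [0.1, 1.6, -0.0]
width: 1.0
```

Request:
{"name": "drive_tool", "arguments": {"deltas": [{"hand": 1, "offset": [0, 0, 0], "angular": [0, 0, 0]}, {"hand": 1, "offset": [0, 0, 0], "angular": [0, 0, 0]}]}}

```text
time: 1.35
tool_pos: [0.5562, 0.3515, 0.1713]
tcp_rot: [-0.458, -3.107, 0.001]
wrist_force: [-0.2, 0.2, 0.9]
width: 0.999
```

Run:
```python
from h import *
c=cam('wrist','w1.png'); np.savez('w1.npz',**c)
s=bot.read_state();print(s['tool_pos'],s['tcp_rot'],c['mtx'].round(1).tolist(),-c['R'].T@c['t'])
def pf(c,X):
    p=c['R']@np.array(X)+c['t'];r=np.hypot(p[0],p[1]);th=np.arctan2(r,p[2]);return c['mtx'][:2,2]+c['mtx'][0,0]*th*p[:2]/r
print(pf(c,[.558,.35,.052]),pf(c,[.558,.35,.024]))
```

```text
[0.55598801 0.35225888 0.17202352] [-4.56227002e-01 -3.10771658e+00 -4.98412447e-04] [[309.7, 0.0, 321.3], [0.0, 309.7, 198.7], [0.0, 0.0, 1.0]] [0.48692368 0.37276184 0.31258425]
[320.52110884 195.81266021] [320.64612804 187.80265979]
```

View pics/w1.png

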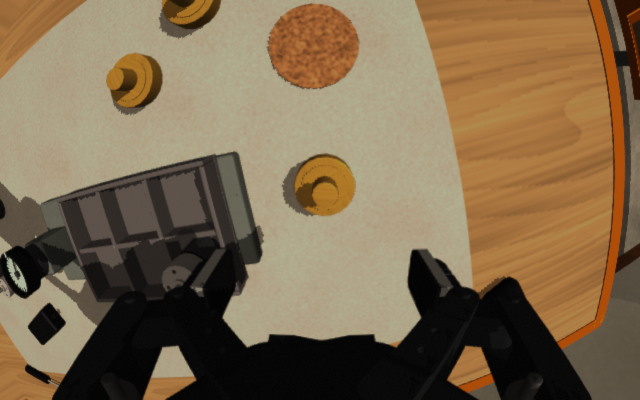

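The wrist picture shows the weight's knob at (325,193), the cork at (313,46), the tray at lower left and the fingers clear.

Run:
```python
from h import *
c=dict(np.load('w1.npz'))
print(at(c,325,193,.052,1),at(c,325,185.5,.024,1),at(c,313.5,46,.003,1))
for n,p in [('tl',(62,200)),('tr',(217,155)),('br',(240,295))]: print(n,at(c,*p,.079,1).round(4))
```

```text
[0.55668797 0.35448487 0.052     ] [0.557024   0.35466613 0.024     ] [0.42295663 0.38355061 0.003     ]
tl [0.4759 0.0921 0.079 ]
tr [0.4948 0.2839 0.079 ]
br [0.6201 0.2535 0.079 ]
```

Request:
{"name": "drive_tool", "arguments": {"deltas": [{"hand": 1, "offset": [-0.1, 0.45, -5], "angular": [0, 0, 0]}, {"hand": 1, "offset": [-0.1, 0.45, -9], "angular": [0, 0, 0]}, {"hand": 1, "offset": [-0.1, 0.45, -12], "angular": [0, 0, 0]}, {"hand": 1, "offset": [-0.1, 0.45, -14.3], "angular": [0, 0, 0]}, {"hand": 0.1, "offset": [-0.1, 0.45, -14.3], "angular": [0, 0, 0]}, {"hand": 0.1, "offset": [-0.1, 0.45, -14.3], "angular": [0, 0, 0]}, {"hand": 0.1, "offset": [-0.1, 0.45, -14.3], "angular": [0, 0, 0]}, {"hand": 0.1, "offset": [-0.1, 0.45, -14.3], "angular": [0, 0, 0]}], "force": 60}}

```text
time: 2.4
tool_pos: [0.5566, 0.3566, 0.0312]
tcp_rot: [0.456, 3.106, 0.002]
wrist_force: [-0.5, -1.9, 7.0]
width: 0.256
```

Request:
{"name": "drive_tool", "arguments": {"deltas": [{"hand": 0.1, "offset": [0, 0, 0], "angular": [0, 0, 0]}, {"hand": 0.1, "offset": [0, 0, 0], "angular": [0, 0, 0]}, {"hand": 0.1, "offset": [0, 0, 2], "angular": [0, 0, 0]}, {"hand": 0.1, "offset": [0, 0, 5], "angular": [0, 0, 0]}, {"hand": 0.1, "offset": [0, 0, 5], "angular": [0, 0, 0]}]}}

```text
time: 3.02
tool_pos: [0.5579, 0.3575, 0.0825]
tcp_rot: [0.456, 3.103, 0.007]
wrist_force: [0.2, 1.6, -5.0]
width: 0.256
```

Request:
{"name": "drive_tool", "arguments": {"deltas": [{"hand": 0.1, "offset": [-4, 0.9, 0], "angular": [0, 0, 0]}, {"hand": 0.1, "offset": [-8, 1.7, 0], "angular": [0, 0, 0]}, {"hand": 0.1, "offset": [-11, 2.4, 0], "angular": [0, 0, 0]}, {"hand": 0.1, "offset": [-13.4, 2.8, 0], "angular": [0, 0, 0]}, {"hand": 0.1, "offset": [-13.4, 2.8, 0], "angular": [0, 0, 0]}, {"hand": 0.1, "offset": [-13.4, 2.8, -2], "angular": [0, 0, 0]}, {"hand": 0.1, "offset": [-13.4, 2.8, -3.5], "angular": [0, 0, 0]}, {"hand": 0.1, "offset": [-13.4, 2.8, -3.5], "angular": [0, 0, 0]}]}}

```text
time: 4.03
tool_pos: [0.4206, 0.3828, 0.0419]
tcp_rot: [-0.457, -3.105, 0.005]
wrist_force: [-0.5, -0.4, -5.5]
width: 0.257
```

Run:
```python
from h import *
c=cam('wrist','w2.png'); np.savez('w2.npz',**c)
for i in range(3):
    s=bot.read_state();print(s['tool_pos'],s['tcp_rot'],s['wrist_force']);bot.read_camera('top')
print(c['R'].round(3))
```

```text
[0.42128527 0.38340753 0.04286121] [-4.57277560e-01 -3.10665736e+00  2.78122637e-03] [-0.19158526  0.02183583 -4.68337049]
[0.42188332 0.38394374 0.04367071] [-4.57282437e-01 -3.10784790e+00  7.26001412e-04] [ 0.42879839 -0.02812676 -5.07547189]
[0.422253   0.38430935 0.04423617] [4.57315808e-01 3.10762688e+00 7.55529190e-04] [-0.17656332  0.50543445 -5.61570365]
[[ 0.289  0.957 -0.005]
 [ 0.918 -0.276  0.283]
 [ 0.27  -0.087 -0.959]]
```

View pics/w2.png

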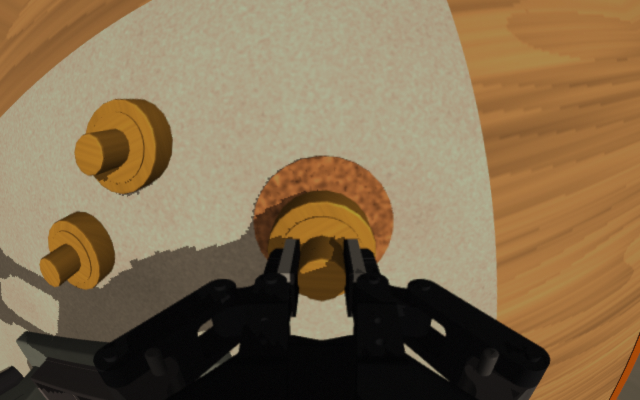

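The weight is held upright above the cork, at about (323,235). Lower and release.

Request:
{"name": "drive_tool", "arguments": {"deltas": [{"hand": 0.1, "offset": [0, 0, -0.6], "angular": [0, 0, 0]}, {"hand": 0.1, "offset": [0, 0, -1.0], "angular": [0, 0, 0]}, {"hand": 0.1, "offset": [0, 0, -1.0], "angular": [0, 0, 0]}, {"hand": 0.1, "offset": [0, 0, -1.0], "angular": [0, 0, 0]}]}}

```text
time: 4.72
tool_pos: [0.4217, 0.3842, 0.0342]
tcp_rot: [0.457, 3.108, 0.0]
wrist_force: [-1.0, -0.3, -0.8]
width: 0.258
```

Request:
{"name": "drive_tool", "arguments": {"deltas": [{"hand": 1, "offset": [0, 0, 0], "angular": [0, 0, 0]}, {"hand": 1, "offset": [0, 0, 0], "angular": [0, 0, 0]}, {"hand": 1, "offset": [0, 0, 0], "angular": [0, 0, 0]}, {"hand": 1, "offset": [0, 0, 3], "angular": [0, 0, 0]}, {"hand": 1, "offset": [0, 0, 8], "angular": [0, 0, 0]}, {"hand": 1, "offset": [0, 0, 13], "angular": [0, 0, 0]}, {"hand": 1, "offset": [3, -4, 15], "angular": [0, 0, -10]}, {"hand": 1, "offset": [5, -9, 15], "angular": [0, 0, -20]}]}}

```text
time: 5.72
tool_pos: [0.4744, 0.2951, 0.1877]
tcp_rot: [0.993, 2.975, 0.009]
wrist_force: [1.2, -0.9, -0.4]
width: 0.998
```

Run:
```python
from h import *
c=cam('top');s=bot.read_state();print(s['tool_pos'],s['tcp_rot'])
f=c['frame'];cv2.imwrite('pics/t2.png',cv2.resize(f[140:290,170:300],None,fx=4,fy=4,interpolation=cv2.INTER_CUBIC))
```

```text
[0.47524039 0.28840467 0.18591775] [ 1.00546576e+00  2.97029375e+00 -2.09323742e-03]
```

View pics/t2.png

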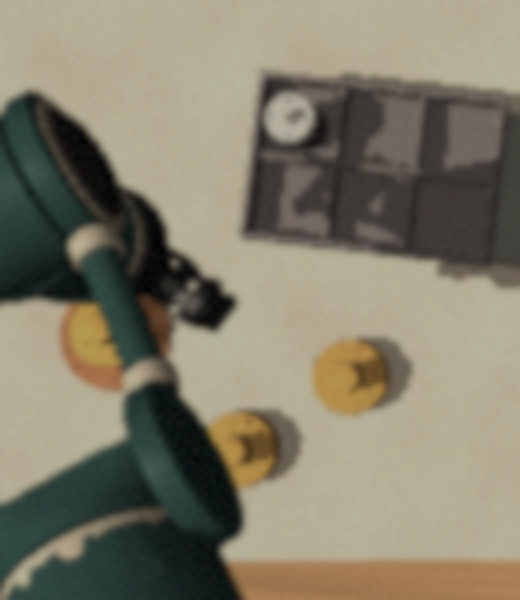

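The weight is on the cork, visible at crop (100,338) and about centred. Now to motor C, with the jaws turned along the tray's x.

Request:
{"name": "drive_tool", "arguments": {"deltas": [{"hand": 1, "offset": [0, -5.5, 1], "angular": [0, 0, -8]}, {"hand": 1, "offset": [0, -11.5, 1], "angular": [0, 0, -16]}, {"hand": 1, "offset": [0, -17.5, 1], "angular": [0, 0, -24]}, {"hand": 1, "offset": [-1, -23.5, 1], "angular": [0, 0, -32]}, {"hand": 1, "offset": [-2, -29.5, 1], "angular": [0, 0, -40]}, {"hand": 1, "offset": [-3, -35.5, 1], "angular": [0, 0, -48]}, {"hand": 1, "offset": [-4, -41.5, 0], "angular": [0, 0, -56]}, {"hand": 1, "offset": [-4.4, -47.5, -1], "angular": [0, 0, -60]}]}}

```text
time: 6.78
tool_pos: [0.4272, -0.1827, 0.1742]
tcp_rot: [2.349, 2.083, 0.001]
wrist_force: [0.6, 0.6, -0.3]
width: 1.0
```

Request:
{"name": "drive_tool", "arguments": {"deltas": [{"hand": 1, "offset": [0, -1, 0], "angular": [0, 0, 0]}, {"hand": 1, "offset": [0, -1, 0], "angular": [0, 0, 0]}, {"hand": 1, "offset": [0, -1, 0], "angular": [0, 0, 0]}]}}

```text
time: 7.15
tool_pos: [0.4279, -0.1896, 0.1741]
tcp_rot: [-2.346, -2.089, -0.001]
wrist_force: [0.2, -0.1, 0.6]
width: 0.998
```

Run:
```python
from h import *
c=cam('wrist','w3.png'); np.savez('w3.npz',**c)
for i in range(2):
    s=bot.read_state();print(s['tool_pos'],s['tcp_rot']);bot.read_camera('top')
```

```text
[ 0.42801101 -0.18945082  0.17414158] [2.34539821e+00 2.09010081e+00 7.85237278e-04]
[ 0.42802996 -0.18944354  0.17414228] [2.34503328e+00 2.09032552e+00 6.05837235e-04]
```

View pics/w3.png

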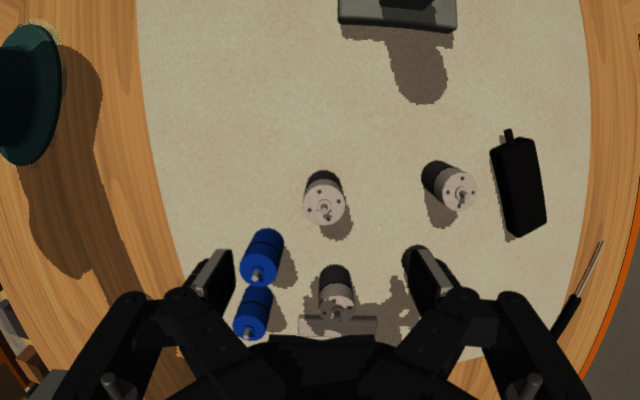

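The wrist view shows motor C's top at (324,202), A at (457,192) and D at (336,300) beside the hub. The blue ones are at left.

Run:
```python
from h import *
c=dict(np.load('w3.npz'))
for n,p in [('C',(324,203)),('A',(457,191)),('D',(336,298))]: print(n,at(c,*p,.066,1).round(4))
```

```text
C [ 0.4295 -0.1952  0.066 ]
A [ 0.5486 -0.1982  0.066 ]
D [ 0.4301 -0.2923  0.066 ]
```

Request:
{"name": "drive_tool", "arguments": {"deltas": [{"hand": 1, "offset": [0.2, -0.7, -5], "angular": [0, 0, 0]}, {"hand": 1, "offset": [0.2, -0.7, -9], "angular": [0, 0, 0]}, {"hand": 1, "offset": [0.2, -0.7, -12], "angular": [0, 0, 0]}, {"hand": 1, "offset": [0.2, -0.7, -13.4], "angular": [0, 0, 0]}, {"hand": 1, "offset": [0.2, -0.7, -13.4], "angular": [0, 0, 0]}, {"hand": 0.2, "offset": [0.2, -0.7, -13.4], "angular": [0, 0, 0]}, {"hand": 0.2, "offset": [0.2, -0.7, -13.4], "angular": [0, 0, 0]}, {"hand": 0.2, "offset": [0.2, -0.7, -13.4], "angular": [0, 0, 0]}]}}

```text
time: 8.3
tool_pos: [0.4303, -0.1983, 0.0412]
tcp_rot: [2.346, 2.086, 0.001]
wrist_force: [-1.5, -0.1, 6.9]
width: 0.414
```

Request:
{"name": "drive_tool", "arguments": {"deltas": [{"hand": 0.2, "offset": [0, 0, 0], "angular": [0, 0, 0]}, {"hand": 0.2, "offset": [0, 0, 0], "angular": [0, 0, 0]}]}}

```text
time: 8.55
tool_pos: [0.4304, -0.1984, 0.0413]
tcp_rot: [2.347, 2.086, 0.001]
wrist_force: [-1.9, 0.9, 5.4]
width: 0.414
```

Request:
{"name": "drive_tool", "arguments": {"deltas": [{"hand": 0.2, "offset": [0, 0, 5], "angular": [0, 0, 0]}, {"hand": 0.2, "offset": [0, 0, 10], "angular": [0, 0, 0]}, {"hand": 0.2, "offset": [0, 0, 15.5], "angular": [0, 0, 0]}, {"hand": 0.2, "offset": [0, 0, 15.5], "angular": [0, 0, 0]}]}}

```text
time: 9.05
tool_pos: [0.4331, -0.1997, 0.2007]
tcp_rot: [2.34, 2.08, 0.006]
wrist_force: [-0.2, 0.2, -2.6]
width: 0.409
```

Request:
{"name": "drive_tool", "arguments": {"deltas": [{"hand": 0.2, "offset": [1.2, 5, 1], "angular": [0, 0, 0]}, {"hand": 0.2, "offset": [2.4, 10, 1], "angular": [0, 0, 0]}, {"hand": 0.2, "offset": [3.6, 15, 1], "angular": [0, 0, 0]}, {"hand": 0.2, "offset": [5, 20, 1], "angular": [0, 0, 0]}, {"hand": 0.2, "offset": [6.4, 25.5, 1], "angular": [0, 0, 0]}, {"hand": 0.2, "offset": [7.6, 30.5, 0], "angular": [0, 0, 0]}, {"hand": 0.2, "offset": [7.6, 30.5, 0], "angular": [0, 0, 0]}, {"hand": 0.2, "offset": [7.6, 30.5, 0], "angular": [0, 0, 0]}]}}

```text
time: 10.05
tool_pos: [0.5044, 0.1068, 0.1933]
tcp_rot: [-2.346, -2.088, 0.005]
wrist_force: [0.3, 0.1, -1.8]
width: 0.412
```

Run:
```python
from h import *
c=cam('wrist','w4.png'); np.savez('w4.npz',**c)
for i in range(2):
    s=bot.read_state();print(s['tool_pos'],s['tcp_rot'],s['wrist_force']);bot.read_camera('top')
```

```text
[0.5047008  0.10632861 0.19382056] [-2.34748746 -2.08666126  0.00334632] [ 0.41109326  0.20520154 -2.1181943 ]
[0.505006   0.10603847 0.19423447] [-2.34871188e+00 -2.08584292e+00  2.11834874e-03] [ 0.8609007   0.49668318 -1.74123623]
```

View pics/w4.png

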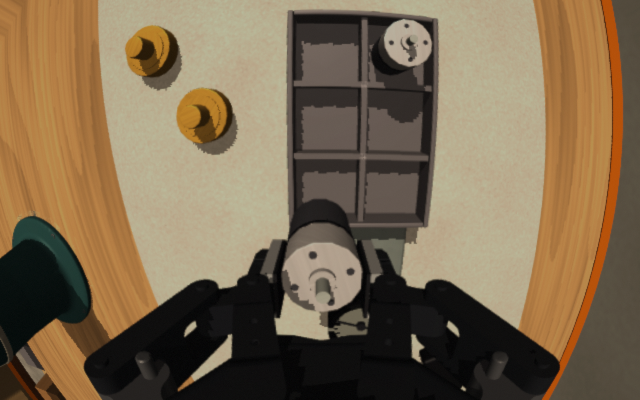

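The wrist view gives the tray clearly: corners (290,11), (437,18), (291,222), (428,225), crossings (364,86) and (363,156), with motor0 at (407,43). Refit the tray pose with these.

Run:
```python
from h import *
from scipy.optimize import least_squares
c=dict(np.load('w4.npz'))
def pf(c,X):
    p=c['R']@np.array(X)+c['t'];r=np.hypot(p[0],p[1]);th=np.arctan2(r,p[2]);return c['mtx'][:2,2]+c['mtx'][0,0]*th*p[:2]/r
X,Y=.0645,.0955
obs=[((290,11),-X,Y),((437,18),X,Y),((291,222),-X,-Y),((428,225),X,-Y),((364,86),0,.031),((363,156),0,-.031)]
def res(p):
    x,y,z,a=p;o=[]
    for uv,px,py in obs:
        o+=list(pf(c,[x+np.cos(a)*px-np.sin(a)*py,y+np.sin(a)*px+np.cos(a)*py,z])-uv)
    return o
r=least_squares(res,[.55,.15,.08,-.12]);print(r.x.round(4),r.fun.round(1))
x,y,z,a=r.x
R=lambda px,py:(round(float(x+np.cos(a)*px-np.sin(a)*py),4),round(float(y+np.sin(a)*px+np.cos(a)*py),4))
for i,(px,py) in enumerate([(-.031,.062),(-.031,0),(-.031,-.062),(.031,.062),(.031,0),(.031,-.062)]):print('cell',i,R(px,py))
print(R(0,-.17),at(c,407,43,.116,1))
```

```text
[ 0.5481  0.1659  0.069  -0.1238] [-0.4  0.2 -0.3  1.5 -0.2  2.2 -1.3 -0.8  1.2 -2.2  0.6 -0.7]
cell 0 (0.525, 0.2312)
cell 1 (0.5174, 0.1697)
cell 2 (0.5097, 0.1082)
cell 3 (0.5866, 0.2236)
cell 4 (0.5789, 0.162)
cell 5 (0.5712, 0.1005)
(0.5271, -0.0028) [0.57875782 0.22153006 0.116     ]
```

Request:
{"name": "drive_tool", "arguments": {"deltas": [{"hand": 0.2, "offset": [0.3, 0, -4], "angular": [0, 0, 0]}, {"hand": 0.2, "offset": [0.3, 0, -7], "angular": [0, 0, 0]}, {"hand": 0.2, "offset": [0.3, 0, -9], "angular": [0, 0, 0]}, {"hand": 0.2, "offset": [0.3, 0, -10], "angular": [0, 0, 0]}, {"hand": 0.2, "offset": [0.3, 0, -10.4], "angular": [0, 0, 0]}, {"hand": 0.2, "offset": [0.3, 0, -10.4], "angular": [0, 0, 0]}, {"hand": 0.2, "offset": [0.3, 0, -10.4], "angular": [0, 0, 0]}]}}

```text
time: 11.08
tool_pos: [0.5095, 0.1072, 0.092]
tcp_rot: [2.347, 2.087, 0.003]
wrist_force: [0.3, 0.6, -1.4]
width: 0.415
```

Request:
{"name": "drive_tool", "arguments": {"deltas": [{"hand": 0.2, "offset": [0, 0, -0.2], "angular": [0, 0, 0]}, {"hand": 0.2, "offset": [0, 0, -0.4], "angular": [0, 0, 0]}, {"hand": 0.2, "offset": [0, 0, -0.4], "angular": [0, 0, 0]}]}}

```text
time: 11.45
tool_pos: [0.5093, 0.1073, 0.0874]
tcp_rot: [2.347, 2.087, 0.002]
wrist_force: [0.5, 0.3, 0.9]
width: 0.416
```

Request:
{"name": "drive_tool", "arguments": {"deltas": [{"hand": 0.2, "offset": [0, 0, -0.15], "angular": [0, 0, 0]}, {"hand": 0.65, "offset": [0, 0, -0.15], "angular": [0, 0, 0]}, {"hand": 0.65, "offset": [0, 0, -0.15], "angular": [0, 0, 0]}, {"hand": 0.65, "offset": [0, 0, -0.15], "angular": [0, 0, 0]}, {"hand": 0.65, "offset": [0, 0, 3], "angular": [0, 0, 0]}, {"hand": 0.65, "offset": [0, 0, 7], "angular": [0, 0, 0]}, {"hand": 1, "offset": [0, 0, 11], "angular": [0, 0, 0]}]}}

```text
time: 12.32
tool_pos: [0.5082, 0.1071, 0.1977]
tcp_rot: [-2.347, -2.087, 0.001]
wrist_force: [0.9, 0.3, -0.3]
width: 0.84
```

Request:
{"name": "drive_tool", "arguments": {"deltas": [{"hand": 1, "offset": [0.5, -5, 0], "angular": [0, 0, 0]}, {"hand": 1, "offset": [1.3, -11, 0], "angular": [0, 0, 0]}, {"hand": 1, "offset": [2, -17, 0], "angular": [0, 0, 0]}, {"hand": 1, "offset": [2.8, -23, 0], "angular": [0, 0, 0]}, {"hand": 1, "offset": [3.5, -28, 0], "angular": [0, 0, 0]}, {"hand": 1, "offset": [4.1, -30.7, 0], "angular": [0, 0, 0]}, {"hand": 1, "offset": [4.1, -30.7, 0], "angular": [0, 0, 0]}, {"hand": 1, "offset": [4.1, -30.7, 0], "angular": [0, 0, 0]}]}}

```text
time: 13.32
tool_pos: [0.5492, -0.1992, 0.1965]
tcp_rot: [-2.347, -2.086, 0.0]
wrist_force: [0.2, -0.3, 0.5]
width: 1.004
```

Run:
```python
from h import *
T=cam('top');s=bot.read_state();c=cam('wrist');print(s['tool_pos'])
np.savez('w5.npz',**c)
a=cv2.resize(T['frame'][145:250,215:445],None,fx=3,fy=3,interpolation=cv2.INTER_CUBIC)
b=cv2.resize(c['frame'],(430,269),interpolation=cv2.INTER_AREA)
im=np.zeros((315+269,690,3),np.uint8);im[:315]=a;im[315:,:430]=b;cv2.imwrite('pics/m5.png',im)
```

```text
[ 0.54923172 -0.1988378   0.19660335]
```

View pics/m5.png

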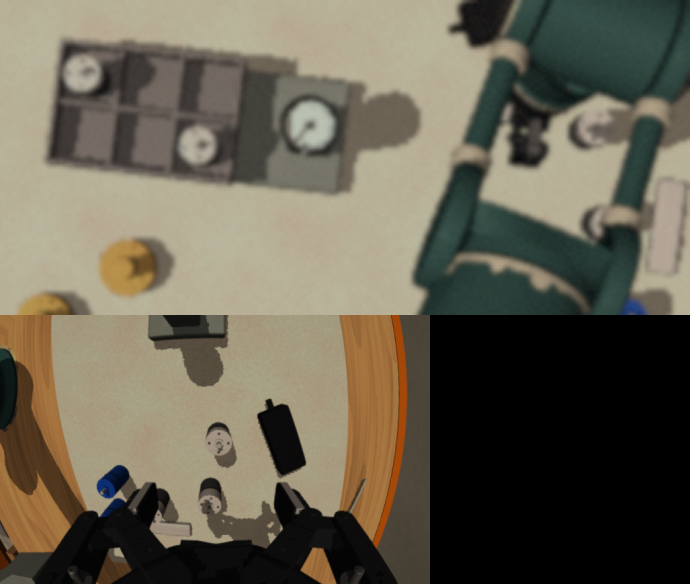

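Run:
```python
from h import *
c=dict(np.load('w5.npz'))
for n,p in [('A',(326,188)),('B',(311.5,275))]: print(n,at(c,*p,.066,1).round(4))
```

```text
A [ 0.5535 -0.1975  0.066 ]
B [ 0.5288 -0.2859  0.066 ]
```

Request:
{"name": "drive_tool", "arguments": {"deltas": [{"hand": 1, "offset": [0.3, 0, -5], "angular": [0, 0, 0]}, {"hand": 1, "offset": [0.3, 0, -10], "angular": [0, 0, 0]}, {"hand": 1, "offset": [0.3, 0, -14], "angular": [0, 0, 0]}, {"hand": 1, "offset": [0.3, 0, -15.6], "angular": [0, 0, 0]}, {"hand": 1, "offset": [0.3, 0, -15.6], "angular": [0, 0, 0]}, {"hand": 0.2, "offset": [0.3, 0, -15.6], "angular": [0, 0, 0]}, {"hand": 0.2, "offset": [0.3, 0, -15.6], "angular": [0, 0, 0]}, {"hand": 0.2, "offset": [0.3, 0, -15.6], "angular": [0, 0, 0]}]}}

```text
time: 14.42
tool_pos: [0.5537, -0.2004, 0.0428]
tcp_rot: [2.346, 2.086, 0.002]
wrist_force: [-0.7, 0.9, 4.6]
width: 0.415
```

Request:
{"name": "drive_tool", "arguments": {"deltas": [{"hand": 0.2, "offset": [0, 0, 0], "angular": [0, 0, 0]}, {"hand": 0.2, "offset": [0, 0, 0], "angular": [0, 0, 0]}]}}

```text
time: 14.68
tool_pos: [0.5537, -0.2004, 0.0428]
tcp_rot: [2.346, 2.086, 0.002]
wrist_force: [-1.0, 0.6, 5.3]
width: 0.41
```

Request:
{"name": "drive_tool", "arguments": {"deltas": [{"hand": 0.2, "offset": [0, 0, 5], "angular": [0, 0, 0]}, {"hand": 0.2, "offset": [0, 0, 10], "angular": [0, 0, 0]}, {"hand": 0.2, "offset": [0, 0, 16], "angular": [0, 0, 0]}, {"hand": 0.2, "offset": [0, 0, 17], "angular": [0, 0, 0]}]}}

```text
time: 15.18
tool_pos: [0.5557, -0.2012, 0.2172]
tcp_rot: [2.341, 2.081, 0.007]
wrist_force: [1.7, 0.7, -1.3]
width: 0.413
```

Request:
{"name": "drive_tool", "arguments": {"deltas": [{"hand": 0.2, "offset": [-0.6, 5.5, 0], "angular": [0, 0, 0]}, {"hand": 0.2, "offset": [-1.2, 11.5, 0], "angular": [0, 0, 0]}, {"hand": 0.2, "offset": [-1.8, 17.5, 0], "angular": [0, 0, 0]}, {"hand": 0.2, "offset": [-2.4, 23.5, 0], "angular": [0, 0, 0]}, {"hand": 0.2, "offset": [-3, 29.5, 0], "angular": [0, 0, 0]}, {"hand": 0.2, "offset": [-3.6, 34, 0], "angular": [0, 0, 0]}, {"hand": 0.2, "offset": [-3.8, 36.9, 0], "angular": [0, 0, 0]}, {"hand": 0.2, "offset": [-3.8, 36.9, 0], "angular": [0, 0, 0]}]}}

```text
time: 16.18
tool_pos: [0.5132, 0.1708, 0.2094]
tcp_rot: [-2.343, -2.09, 0.003]
wrist_force: [0.3, -0.9, -2.6]
width: 0.409
```

Request:
{"name": "drive_tool", "arguments": {"deltas": [{"hand": 0.2, "offset": [0, 0, -1], "angular": [0, 0, 0]}, {"hand": 0.2, "offset": [0, 0, -2], "angular": [0, 0, 0]}, {"hand": 0.2, "offset": [0, 0, -2], "angular": [0, 0, 0]}, {"hand": 0.2, "offset": [0, 0, -2], "angular": [0, 0, 0]}]}}

```text
time: 16.68
tool_pos: [0.5147, 0.1685, 0.1907]
tcp_rot: [-2.349, -2.086, 0.001]
wrist_force: [-0.5, -0.5, -0.8]
width: 0.411
```

Request:
{"name": "drive_tool", "arguments": {"deltas": [{"hand": 0.2, "offset": [0.2, 0, -4], "angular": [0, 0, 0]}, {"hand": 0.2, "offset": [0.2, 0, -7], "angular": [0, 0, 0]}, {"hand": 0.2, "offset": [0.2, 0, -9], "angular": [0, 0, 0]}, {"hand": 0.2, "offset": [0.2, 0, -9.8], "angular": [0, 0, 0]}, {"hand": 0.2, "offset": [0.2, 0, -10.2], "angular": [0, 0, 0]}, {"hand": 0.2, "offset": [0.2, 0, -10.2], "angular": [0, 0, 0]}, {"hand": 0.2, "offset": [0.2, 0, -10.2], "angular": [0, 0, 0]}]}}

```text
time: 17.55
tool_pos: [0.5175, 0.1694, 0.09]
tcp_rot: [2.347, 2.087, 0.003]
wrist_force: [-0.3, 0.3, -2.1]
width: 0.415
```

Request:
{"name": "drive_tool", "arguments": {"deltas": [{"hand": 0.2, "offset": [0, 0, -0.3], "angular": [0, 0, 0]}, {"hand": 0.2, "offset": [0, 0, -0.4], "angular": [0, 0, 0]}, {"hand": 0.2, "offset": [0, 0, -0.4], "angular": [0, 0, 0]}]}}

```text
time: 17.92
tool_pos: [0.5176, 0.1694, 0.0859]
tcp_rot: [2.347, 2.087, 0.003]
wrist_force: [0.5, -0.1, 3.8]
width: 0.413
```

Request:
{"name": "drive_tool", "arguments": {"deltas": [{"hand": 0.62, "offset": [0, 0, 0], "angular": [0, 0, 0]}, {"hand": 0.62, "offset": [0, 0, 0], "angular": [0, 0, 0]}, {"hand": 0.62, "offset": [0, 0, 0], "angular": [0, 0, 0]}, {"hand": 0.62, "offset": [0, 0, 3], "angular": [0, 0, 0]}, {"hand": 0.62, "offset": [0, 0, 7], "angular": [0, 0, 0]}, {"hand": 1, "offset": [0, 0, 11], "angular": [0, 0, 0]}, {"hand": 1, "offset": [0, -4, 11], "angular": [0, 0, 0]}, {"hand": 1, "offset": [0, -10, 11], "angular": [0, 0, 0]}]}}

```text
time: 18.92
tool_pos: [0.5172, 0.0693, 0.1959]
tcp_rot: [2.343, 2.091, 0.003]
wrist_force: [0.9, 0.2, 0.1]
width: 1.0
```

Request:
{"name": "drive_tool", "arguments": {"deltas": [{"hand": 1, "offset": [0.2, -6, 0], "angular": [0, 0, 0]}, {"hand": 1, "offset": [0.4, -12, 0], "angular": [0, 0, 0]}, {"hand": 1, "offset": [0.6, -18, 0], "angular": [0, 0, 0]}, {"hand": 1, "offset": [0.8, -24, 0], "angular": [0, 0, 0]}, {"hand": 1, "offset": [1, -30, 0], "angular": [0, 0, 0]}, {"hand": 1, "offset": [1.2, -35, 0], "angular": [0, 0, 0]}, {"hand": 1, "offset": [1.2, -36.3, 0], "angular": [0, 0, 0]}, {"hand": 1, "offset": [1.2, -36.3, 0], "angular": [0, 0, 0]}]}}

```text
time: 19.92
tool_pos: [0.5282, -0.2941, 0.1944]
tcp_rot: [-2.349, -2.085, -0.0]
wrist_force: [0.2, 1.1, 0.2]
width: 0.997
```

Run:
```python
from h import *
c=cam('wrist','w6.png');np.savez('w6.npz',**c);T=cam('top')
s=bot.read_state();print(s['tool_pos'])
g=c['frame'][100:270,250:400]
w=c['frame']
a=cv2.resize(T['frame'][145:250,215:345],None,fx=3,fy=3,interpolation=cv2.INTER_CUBIC)
im=np.zeros((400,790,3),np.uint8);im[:,:400]=w[:,120:520];im[:315,400:]=a;cv2.imwrite('pics/m6.png',im)
```

```text
[ 0.52840427 -0.29247077  0.19454536]
```

View pics/m6.png

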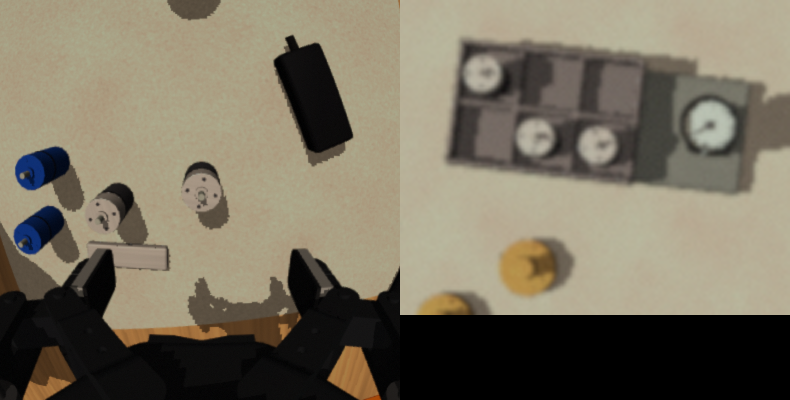

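Two motors now stand well in the near cells, and B is at wrist (322,193).

Run:
```python
from h import *
c=dict(np.load('w6.npz'))
for n,p in [('B',(322,193)),('D',(225,211))]: print(n,at(c,*p,.066,1).round(4))
```

```text
B [ 0.5284 -0.2964  0.066 ]
D [ 0.4347 -0.3028  0.066 ]
```

Request:
{"name": "drive_tool", "arguments": {"deltas": [{"hand": 1, "offset": [0, -0.4, -5], "angular": [0, 0, 0]}, {"hand": 1, "offset": [0, -0.4, -10], "angular": [0, 0, 0]}, {"hand": 1, "offset": [0, -0.4, -14], "angular": [0, 0, 0]}, {"hand": 1, "offset": [0, -0.4, -15.3], "angular": [0, 0, 0]}, {"hand": 1, "offset": [0, -0.4, -15.3], "angular": [0, 0, 0]}, {"hand": 0.2, "offset": [0, -0.4, -15.3], "angular": [0, 0, 0]}, {"hand": 0.2, "offset": [0, -0.4, -15.3], "angular": [0, 0, 0]}, {"hand": 0.2, "offset": [0, -0.4, -15.3], "angular": [0, 0, 0]}]}}

```text
time: 21.02
tool_pos: [0.5294, -0.2985, 0.0437]
tcp_rot: [2.346, 2.086, 0.001]
wrist_force: [-1.2, 1.0, 6.7]
width: 0.413
```

Request:
{"name": "drive_tool", "arguments": {"deltas": [{"hand": 0.2, "offset": [0, 0, 0], "angular": [0, 0, 0]}, {"hand": 0.2, "offset": [0, 0, 0], "angular": [0, 0, 0]}]}}

```text
time: 21.28
tool_pos: [0.5294, -0.2986, 0.0438]
tcp_rot: [2.346, 2.086, 0.001]
wrist_force: [-1.8, 0.4, 5.3]
width: 0.413
```

Request:
{"name": "drive_tool", "arguments": {"deltas": [{"hand": 0.2, "offset": [0, 0, 5], "angular": [0, 0, 0]}, {"hand": 0.2, "offset": [0, 0, 10], "angular": [0, 0, 0]}, {"hand": 0.2, "offset": [0, 0, 16], "angular": [0, 0, 0]}, {"hand": 0.2, "offset": [0, 0, 17], "angular": [0, 0, 0]}, {"hand": 0.2, "offset": [0, 0, 17], "angular": [0, 0, 0]}]}}

```text
time: 21.9
tool_pos: [0.5288, -0.2981, 0.2127]
tcp_rot: [2.347, 2.086, 0.001]
wrist_force: [-0.2, -0.1, -3.7]
width: 0.41
```

Request:
{"name": "drive_tool", "arguments": {"deltas": [{"hand": 0.2, "offset": [0.6, 6, 0], "angular": [0, 0, 0]}, {"hand": 0.2, "offset": [1.2, 12, 0], "angular": [0, 0, 0]}, {"hand": 0.2, "offset": [1.8, 18, 0], "angular": [0, 0, 0]}, {"hand": 0.2, "offset": [2.4, 24, 0], "angular": [0, 0, 0]}, {"hand": 0.2, "offset": [3, 30, 0], "angular": [0, 0, 0]}, {"hand": 0.2, "offset": [3.8, 35, 0], "angular": [0, 0, 0]}, {"hand": 0.2, "offset": [4.4, 38.5, 0], "angular": [0, 0, 0]}, {"hand": 0.2, "offset": [4.5, 39.7, 0], "angular": [0, 0, 0]}]}}

```text
time: 22.9
tool_pos: [0.5717, 0.1009, 0.2084]
tcp_rot: [-2.343, -2.088, 0.007]
wrist_force: [-0.5, -0.2, -2.5]
width: 0.41
```

Request:
{"name": "drive_tool", "arguments": {"deltas": [{"hand": 0.2, "offset": [0, 0, -2], "angular": [0, 0, 0]}, {"hand": 0.2, "offset": [0, 0, -2], "angular": [0, 0, 0]}, {"hand": 0.2, "offset": [0, 0, -2], "angular": [0, 0, 0]}, {"hand": 0.2, "offset": [0, 0, -2], "angular": [0, 0, 0]}]}}

```text
time: 23.4
tool_pos: [0.5739, 0.0983, 0.1923]
tcp_rot: [2.349, 2.086, 0.001]
wrist_force: [-0.4, -0.0, -2.4]
width: 0.419
```

Request:
{"name": "drive_tool", "arguments": {"deltas": [{"hand": 0.2, "offset": [0, 0, -4], "angular": [0, 0, 0]}, {"hand": 0.2, "offset": [0, 0, -7], "angular": [0, 0, 0]}, {"hand": 0.2, "offset": [0, 0, -9], "angular": [0, 0, 0]}, {"hand": 0.2, "offset": [0, 0, -10], "angular": [0, 0, 0]}, {"hand": 0.2, "offset": [0, 0, -10.6], "angular": [0, 0, 0]}, {"hand": 0.2, "offset": [0, 0, -10.6], "angular": [0, 0, 0]}, {"hand": 0.2, "offset": [0, 0, -10.6], "angular": [0, 0, 0]}]}}

```text
time: 24.28
tool_pos: [0.5744, 0.0993, 0.0872]
tcp_rot: [2.347, 2.087, 0.002]
wrist_force: [-1.3, -0.9, 0.5]
width: 0.408
```

Contact. Release gently with a limited opening, lift, and go towards D.

Request:
{"name": "drive_tool", "arguments": {"deltas": [{"hand": 0.2, "offset": [0, 0, -0.2], "angular": [0, 0, 0]}, {"hand": 0.58, "offset": [0, 0, -0.2], "angular": [0, 0, 0]}, {"hand": 0.58, "offset": [0, 0, -0.2], "angular": [0, 0, 0]}, {"hand": 0.58, "offset": [0, 0, -0.2], "angular": [0, 0, 0]}, {"hand": 0.58, "offset": [0, 0, 3], "angular": [0, 0, 0]}, {"hand": 0.58, "offset": [0, 0, 7], "angular": [0, 0, 0]}, {"hand": 1, "offset": [0, 0, 11], "angular": [0, 0, 0]}, {"hand": 1, "offset": [-2, -6, 11], "angular": [0, 0, 0]}]}}

```text
time: 25.28
tool_pos: [0.5582, 0.0419, 0.201]
tcp_rot: [2.338, 2.089, 0.014]
wrist_force: [0.8, -1.1, 0.5]
width: 0.968
```

Request:
{"name": "drive_tool", "arguments": {"deltas": [{"hand": 1, "offset": [-2, -5.5, 0], "angular": [0, 0, 0]}, {"hand": 1, "offset": [-4, -11, 0], "angular": [0, 0, 0]}, {"hand": 1, "offset": [-6, -16.5, 0], "angular": [0, 0, 0]}, {"hand": 1, "offset": [-8, -22, 0], "angular": [0, 0, 0]}, {"hand": 1, "offset": [-10, -27.5, 0], "angular": [0, 0, 0]}, {"hand": 1, "offset": [-11.5, -33, 0], "angular": [0, 0, 0]}, {"hand": 1, "offset": [-12.1, -34.4, 0], "angular": [0, 0, 0]}, {"hand": 1, "offset": [-12.1, -34.4, 0], "angular": [0, 0, 0]}]}}

```text
time: 26.28
tool_pos: [0.4324, -0.3046, 0.1957]
tcp_rot: [-2.35, -2.084, -0.001]
wrist_force: [-0.1, 0.8, -0.1]
width: 1.001
```

Run:
```python
from h import *
c=cam('wrist','w7.png');np.savez('w7.npz',**c);T=cam('top')
s=bot.read_state();print(s['tool_pos'])
a=cv2.resize(T['frame'][145:250,215:345],None,fx=3,fy=3,interpolation=cv2.INTER_CUBIC)
im=np.zeros((400,790,3),np.uint8);im[:,:400]=c['frame'][:,120:520];im[:315,400:]=a;cv2.imwrite('pics/m7.png',im)
```

```text
[ 0.43310183 -0.30307193  0.19571096]
```

View pics/m7.png

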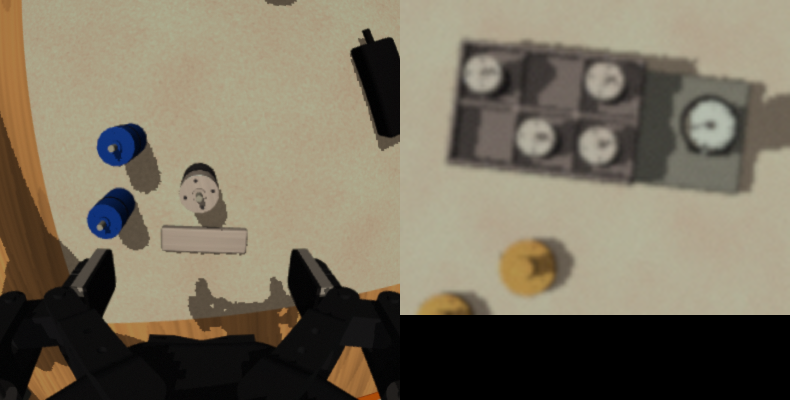

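Three motors are placed. D's top is at wrist (320,193), with the hub behind it and the blue motors clear of the jaws.

Request:
{"name": "drive_tool", "arguments": {"deltas": [{"hand": 1, "offset": [0, -0.4, -5], "angular": [0, 0, 0]}, {"hand": 1, "offset": [0, -0.4, -10], "angular": [0, 0, 0]}, {"hand": 1, "offset": [0, -0.4, -14], "angular": [0, 0, 0]}, {"hand": 1, "offset": [0, -0.4, -15.4], "angular": [0, 0, 0]}, {"hand": 1, "offset": [0, -0.4, -15.4], "angular": [0, 0, 0]}, {"hand": 0.2, "offset": [0, -0.4, -15.4], "angular": [0, 0, 0]}, {"hand": 0.2, "offset": [0, -0.4, -15.4], "angular": [0, 0, 0]}, {"hand": 0.2, "offset": [0, -0.4, -15.4], "angular": [0, 0, 0]}]}}

```text
time: 27.38
tool_pos: [0.4334, -0.3089, 0.0436]
tcp_rot: [2.346, 2.086, -0.0]
wrist_force: [-2.3, -0.1, 7.2]
width: 0.419
```

Request:
{"name": "drive_tool", "arguments": {"deltas": [{"hand": 0.2, "offset": [0, 0, 0], "angular": [0, 0, 0]}, {"hand": 0.2, "offset": [0, 0, 0], "angular": [0, 0, 0]}]}}

```text
time: 27.62
tool_pos: [0.4335, -0.309, 0.0436]
tcp_rot: [2.347, 2.086, 0.0]
wrist_force: [-1.1, -0.4, 5.5]
width: 0.415
```

Request:
{"name": "drive_tool", "arguments": {"deltas": [{"hand": 0.2, "offset": [0, 0, 5], "angular": [0, 0, 0]}, {"hand": 0.2, "offset": [0, 0, 10], "angular": [0, 0, 0]}, {"hand": 0.2, "offset": [0, 0, 16], "angular": [0, 0, 0]}, {"hand": 0.2, "offset": [0, 0, 17], "angular": [0, 0, 0]}, {"hand": 0.2, "offset": [0, 0, 17], "angular": [0, 0, 0]}]}}

```text
time: 28.25
tool_pos: [0.433, -0.3084, 0.2126]
tcp_rot: [2.347, 2.086, 0.001]
wrist_force: [-0.7, -0.6, -2.5]
width: 0.415
```

Request:
{"name": "drive_tool", "arguments": {"deltas": [{"hand": 0.2, "offset": [0.8, 5.5, 0], "angular": [0, 0, 0]}, {"hand": 0.2, "offset": [1.6, 11, 0], "angular": [0, 0, 0]}, {"hand": 0.2, "offset": [2.4, 16.5, 0], "angular": [0, 0, 0]}, {"hand": 0.2, "offset": [3.2, 22, 0], "angular": [0, 0, 0]}, {"hand": 0.2, "offset": [4, 27.5, 0], "angular": [0, 0, 0]}, {"hand": 0.2, "offset": [5, 33, 0], "angular": [0, 0, 0]}, {"hand": 0.2, "offset": [6, 38.5, 0], "angular": [0, 0, 0]}, {"hand": 0.2, "offset": [7, 44, 0], "angular": [0, 0, 0]}]}}

```text
time: 29.25
tool_pos: [0.5009, 0.1332, 0.2086]
tcp_rot: [-2.346, -2.086, 0.007]
wrist_force: [1.2, -1.1, -1.6]
width: 0.414
```

Request:
{"name": "drive_tool", "arguments": {"deltas": [{"hand": 0.2, "offset": [1, 5, 0], "angular": [0, 0, 0]}, {"hand": 0.2, "offset": [1.7, 8.5, 0], "angular": [0, 0, 0]}, {"hand": 0.2, "offset": [1.9, 9.9, 0], "angular": [0, 0, 0]}, {"hand": 0.2, "offset": [1.9, 9.9, -2], "angular": [0, 0, 0]}, {"hand": 0.2, "offset": [1.9, 9.9, -2], "angular": [0, 0, 0]}, {"hand": 0.2, "offset": [1.9, 9.9, -2], "angular": [0, 0, 0]}]}}

```text
time: 30.0
tool_pos: [0.5212, 0.2294, 0.191]
tcp_rot: [-2.349, -2.085, 0.003]
wrist_force: [-0.3, -0.4, -1.4]
width: 0.414
```

Request:
{"name": "drive_tool", "arguments": {"deltas": [{"hand": 0.2, "offset": [0.1, 0.2, -4], "angular": [0, 0, 0]}, {"hand": 0.2, "offset": [0.1, 0.2, -7], "angular": [0, 0, 0]}, {"hand": 0.2, "offset": [0.1, 0.2, -9], "angular": [0, 0, 0]}, {"hand": 0.2, "offset": [0.1, 0.2, -10], "angular": [0, 0, 0]}, {"hand": 0.2, "offset": [0.1, 0.2, -10.7], "angular": [0, 0, 0]}, {"hand": 0.2, "offset": [0.1, 0.2, -10.7], "angular": [0, 0, 0]}, {"hand": 0.2, "offset": [0.1, 0.2, -10.7], "angular": [0, 0, 0]}]}}

```text
time: 30.88
tool_pos: [0.5235, 0.2331, 0.086]
tcp_rot: [2.347, 2.087, 0.002]
wrist_force: [-1.4, -0.5, 0.6]
width: 0.414
```

Request:
{"name": "drive_tool", "arguments": {"deltas": [{"hand": 0.2, "offset": [0, 0, -0.2], "angular": [0, 0, 0]}, {"hand": 0.58, "offset": [0, 0, -0.2], "angular": [0, 0, 0]}, {"hand": 0.58, "offset": [0, 0, -0.2], "angular": [0, 0, 0]}, {"hand": 0.58, "offset": [0, 0, -0.2], "angular": [0, 0, 0]}, {"hand": 0.58, "offset": [0, 0, 3], "angular": [0, 0, 0]}, {"hand": 0.58, "offset": [0, 0, 7], "angular": [0, 0, 0]}, {"hand": 1, "offset": [0, 0, 12], "angular": [0, 0, 0]}, {"hand": 1, "offset": [0, -6, 14], "angular": [0, 0, 0]}]}}

```text
time: 31.88
tool_pos: [0.5252, 0.1762, 0.2289]
tcp_rot: [2.341, 2.092, 0.011]
wrist_force: [-0.2, -1.5, 0.6]
width: 0.969
```

Request:
{"name": "drive_tool", "arguments": {"deltas": [{"hand": 1, "offset": [0, -6, 0], "angular": [0, 0, 0]}, {"hand": 1, "offset": [0.3, -12, 0], "angular": [0, 0, 0]}, {"hand": 1, "offset": [0.3, -18, 0], "angular": [0, 0, 0]}, {"hand": 1, "offset": [0.3, -22, 0], "angular": [0, 0, 0]}, {"hand": 1, "offset": [0.3, -24.5, 0], "angular": [0, 0, 0]}, {"hand": 1, "offset": [0.3, -24.5, 0], "angular": [0, 0, 0]}, {"hand": 1, "offset": [0.3, -24.5, 0], "angular": [0, 0, 0]}, {"hand": 1, "offset": [0.3, -24.5, 0], "angular": [0, 0, 0]}]}}

```text
time: 32.88
tool_pos: [0.5258, -0.0704, 0.2246]
tcp_rot: [-2.346, -2.089, -0.0]
wrist_force: [0.6, 0.0, 0.3]
width: 1.001
```

Run:
```python
from h import *
c=cam('wrist','w8.png');np.savez('w8.npz',**c)
s=bot.read_state();print(s['tool_pos'])
def pf(c,X):
    p=c['R']@np.array(X)+c['t'];r=np.hypot(p[0],p[1]);th=np.arctan2(r,p[2]);return c['mtx'][:2,2]+c['mtx'][0,0]*th*p[:2]/r
u,v=pf(c,[.527,-.005,.125]).round().astype(int);print(u,v)
x0,y0=max(u-45,0),max(v-45,0)
a=cv2.resize(c['frame'][y0:y0+90,x0:x0+90],(450,450),interpolation=cv2.INTER_CUBIC);print(x0,y0)
b=cv2.resize(c['frame'][:180],None,fx=.55,fy=.55)
im=np.zeros((450,802,3),np.uint8);im[:,:450]=a;im[:b.shape[0],450:]=b[:,:352];cv2.imwrite('pics/m8.png',im[:,:800])
```

```text
[ 0.52585919 -0.0703757   0.22462896]
313 119
268 74
```

View pics/m8.png

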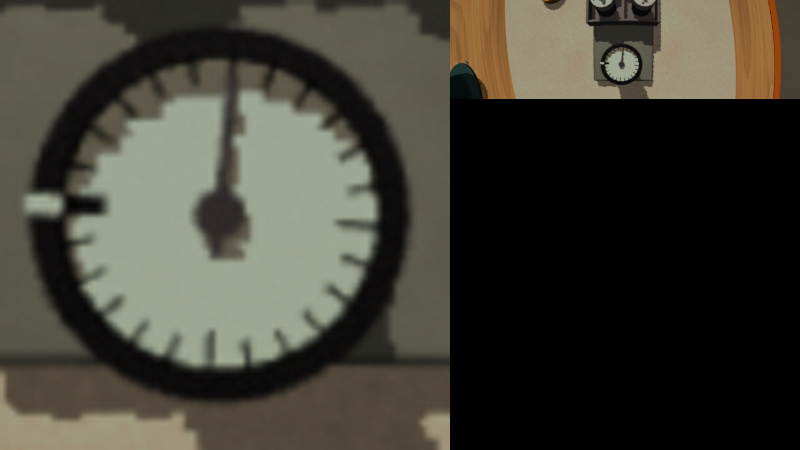

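Run:
```python
from h import *
c=dict(np.load('w8.npz'))
q=lambda x,y:at(c,268+(x+.5)/5-.5,74+(y+.5)/5-.5,.126,1)[:2]
o=q(220,213);print(o.round(4))
# ring fit: left/right/top/bottom outer
print([q(*p).round(4).tolist() for p in [(30,213),(409,213),(220,27),(220,400)]])
tip=q(233,65)-o
for m in [(43,206),(90,205)]:
    d=q(*m)-o; print(np.hypot(*d),np.hypot(*tip),np.degrees(np.arctan2(d[0]*tip[1]-d[1]*tip[0],d@tip)))
```

```text
[ 0.5262 -0.0028]
[[0.4971, 0.0011], [0.555, -0.0061], [0.5297, 0.0258], [0.5227, -0.0318]]
0.027353072707642877 0.023033922457061574 -91.87960248388738
0.020055262135973077 0.023033922457061574 -90.76329416453552
```

Dial centre is (.526,-.003). The needle is 91.5° clockwise of the zero mark, and the bezel diameter measures 58 mm as it must. Grip the bezel and turn it -91.5°.

Request:
{"name": "drive_tool", "arguments": {"deltas": [{"hand": 1, "offset": [0, 4, 0], "angular": [0, 0, 0]}, {"hand": 1, "offset": [0, 6.7, 0], "angular": [0, 0, 0]}, {"hand": 1, "offset": [0, 6.7, -4], "angular": [0, 0, 0]}, {"hand": 1, "offset": [0, 6.7, -8], "angular": [0, 0, 0]}, {"hand": 1, "offset": [0, 6.7, -11.5], "angular": [0, 0, 0]}, {"hand": 1, "offset": [0, 6.7, -13.4], "angular": [0, 0, 0]}, {"hand": 1, "offset": [0, 6.7, -13.4], "angular": [0, 0, 0]}, {"hand": 1, "offset": [0, 6.7, -13.4], "angular": [0, 0, 0]}]}}

```text
time: 33.92
tool_pos: [0.5266, -0.004, 0.0917]
tcp_rot: [2.346, 2.088, 0.002]
wrist_force: [0.6, -0.7, 0.2]
width: 1.0
```

Request:
{"name": "drive_tool", "arguments": {"deltas": [{"hand": 0.5, "offset": [0, 0, 0], "angular": [0, 0, 0]}, {"hand": 0.5, "offset": [0, 0, 0], "angular": [0, 0, 0]}, {"hand": 0.5, "offset": [0, 0, 0], "angular": [0, 0, 0]}, {"hand": 0.5, "offset": [0, 0, 0], "angular": [0, 0, 0]}], "force": 30}}

```text
time: 34.42
tool_pos: [0.5259, -0.0043, 0.0922]
tcp_rot: [-2.348, -2.087, -0.001]
wrist_force: [-3.3, 0.7, 6.6]
width: 0.668
```

Gripped at 57 mm. Turn.

Request:
{"name": "drive_tool", "arguments": {"deltas": [{"hand": 0.5, "offset": [0, 0, 0], "angular": [0, 0, -8]}, {"hand": 0.5, "offset": [0, 0, 0], "angular": [0, 0, -17]}, {"hand": 0.5, "offset": [0, 0, 0], "angular": [0, 0, -26]}, {"hand": 0.5, "offset": [0, 0, 0], "angular": [0, 0, -35]}, {"hand": 0.5, "offset": [0, 0, 0], "angular": [0, 0, -44]}, {"hand": 0.5, "offset": [0, 0, 0], "angular": [0, 0, -53]}, {"hand": 0.5, "offset": [0, 0, 0], "angular": [0, 0, -62]}, {"hand": 0.5, "offset": [0, 0, 0], "angular": [0, 0, -71]}]}}

```text
time: 35.42
tool_pos: [0.5248, -0.0033, 0.0922]
tcp_rot: [-3.122, -0.327, 0.003]
wrist_force: [-6.8, 4.6, 8.7]
width: 0.671
```

Request:
{"name": "drive_tool", "arguments": {"deltas": [{"hand": 0.5, "offset": [0, 0, 0], "angular": [0, 0, -8]}, {"hand": 0.5, "offset": [0, 0, 0], "angular": [0, 0, -16]}, {"hand": 0.5, "offset": [0, 0, 0], "angular": [0, 0, -20.5]}, {"hand": 0.5, "offset": [0, 0, 0], "angular": [0, 0, -20.5]}, {"hand": 0.5, "offset": [0, 0, 0], "angular": [0, 0, -20.5]}, {"hand": 0.5, "offset": [0, 0, 0], "angular": [0, 0, -20.5]}]}}

```text
time: 36.17
tool_pos: [0.5248, -0.0028, 0.0921]
tcp_rot: [-3.131, 0.226, 0.004]
wrist_force: [-5.6, 5.7, 9.3]
width: 0.669
```

Request:
{"name": "drive_tool", "arguments": {"deltas": [{"hand": 0.95, "offset": [0, 0, 0], "angular": [0, 0, 0]}, {"hand": 0.95, "offset": [0, 0, 0], "angular": [0, 0, 0]}, {"hand": 0.95, "offset": [0, 0, 0], "angular": [0, 0, 0]}, {"hand": 0.95, "offset": [0, 0, 4], "angular": [0, 0, 0]}, {"hand": 0.95, "offset": [0, 0, 9], "angular": [0, 0, 0]}, {"hand": 0.95, "offset": [-2, 0, 13.5], "angular": [0, 0, 0]}, {"hand": 0.95, "offset": [-6.7, 0, 13.5], "angular": [0, 0, 0]}, {"hand": 0.95, "offset": [-6.7, 0, 13.5], "angular": [0, 0, 0]}]}}

```text
time: 37.17
tool_pos: [0.4566, -0.0045, 0.2258]
tcp_rot: [3.133, -0.226, -0.0]
wrist_force: [0.4, 0.2, -1.3]
width: 0.952
```

Request:
{"name": "drive_tool", "arguments": {"deltas": [{"hand": 0.95, "offset": [0, 0, 0], "angular": [0, 0, 0]}, {"hand": 0.95, "offset": [0, 0, 0], "angular": [0, 0, 0]}, {"hand": 0.95, "offset": [0, 0, 0], "angular": [0, 0, 0]}]}}

```text
time: 37.55
tool_pos: [0.4594, -0.0045, 0.2253]
tcp_rot: [-3.134, 0.225, 0.001]
wrist_force: [0.2, -0.1, -0.2]
width: 0.954
```

Run:
```python
from h import *
c=cam('wrist','w9.png');np.savez('w9.npz',**c);T=cam('top','t9.png');S=cam('side','s9.png')
s=bot.read_state();print(s['tool_pos'])
def pf(c,X):
    p=c['R']@np.array(X)+c['t'];r=np.hypot(p[0],p[1]);th=np.arctan2(r,p[2]);return c['mtx'][:2,2]+c['mtx'][0,0]*th*p[:2]/r
u,v=pf(c,[.526,-.003,.126]).round().astype(int)
x0,y0=max(u-45,0),max(v-45,0);print(x0,y0)
im=np.zeros((600,800,3),np.uint8)
im[:450,:450]=cv2.resize(c['frame'][y0:y0+90,x0:x0+90],(450,450),interpolation=cv2.INTER_CUBIC)
im[:300,450:]=cv2.resize(T['frame'][140:260,180:320],(350,300),interpolation=cv2.INTER_CUBIC)
im[300:600,450:]=cv2.resize(S['frame'][130:250,235:375],(350,300),interpolation=cv2.INTER_CUBIC)
cv2.imwrite('pics/m9.png',im)
```

```text
[ 0.45915506 -0.00446556  0.22541305]
262 73
```

View pics/m9.png

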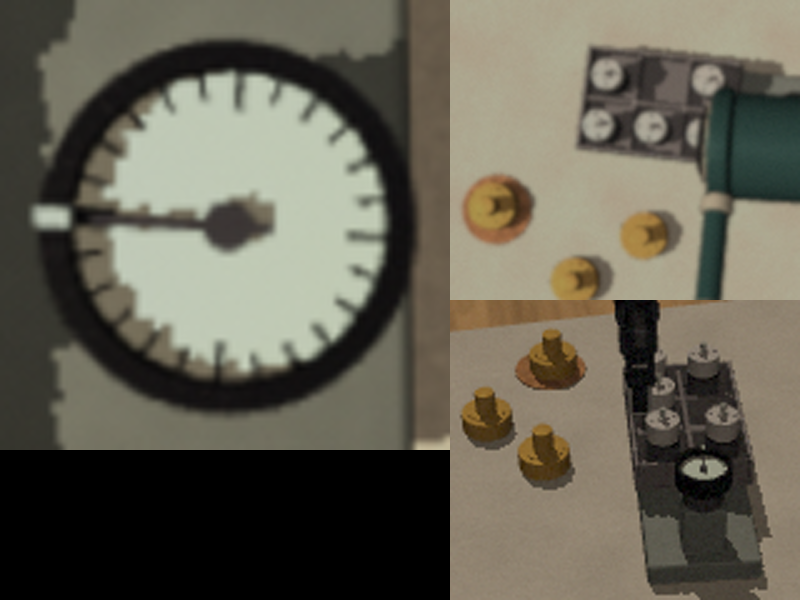

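The needle at crop (80,213) lies over the zero mark and notch at (50,216), about 1.6° apart about the centre (228,223). All five motors are upright in separate cells, and the weight is on the cork. One numeric check of the weight before handing in.

Run:
```python
from h import *
c=cam('top');S=cam('side')
p=at(c,180+42/2.5,140+66/2.5+0,.055)
for n,z,uv in [('knob top',.055,(180+47/2.5,140+198/2.5)),('disc',.027,(180+42/2.5,140+206/2.5))]: print(n,at(c,*uv,z).round(4))
print('side knob',at(S,235+(553-450)/2.5,130+(334-300)/2.5,.055).round(4))
print('rest ~ [.422 .383]',cv2.absdiff(c['frame'],cv2.imread('pics/t9.png'))[200:250,175:225].max())
```

```text
knob top [0.433  0.3653 0.055 ]
disc [0.4235 0.3798 0.027 ]
side knob [0.4278 0.3798 0.055 ]
rest ~ [.422 .383] 5
```

```bash
python3 -c "
from h import *
print(bot.finish_job())"
```

```text
the job is handed in; nothing more can be done
None
```

I handed the job in at about 38 s of robot time; no verdict was reported.

- **Motors:** five were present. One was already in the tray, and I stood the other four upright in their own cells (cells 0, 1, 2 and 5). The last top and side pictures show all five standing upright.
- **Check weight:** I moved the farthest brass weight onto the cork. The side view of its knob and the top view of its disc put it about 4–7 mm from the centre, against the 20 mm allowed. A third, roughly picked top-view point on the knob came out about 21 mm off. I took it as a bad pixel pick because the other two readings disagreed with it, and I did not re-measure it.
- **Dial:** I turned the bezel about 91.5° clockwise. The needle ended about 1.6° from the zero mark, against the 7° limit.
- **Robot and bystanders:** at the end the gripper was open, clear of everything and reading no contact force. I never moved the power brick or the hub deliberately, but I did not measure their positions again at the end.
- **Tray height:** two estimates disagreed by about 11 mm. The contact heights when setting the motors down matched the higher one.

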